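# Clamp the keypad phone in the spring-jaw holder

### The arm

A 7-joint arm with a two-finger parallel gripper is mounted at the origin on the work surface. World frame = base frame: x ahead of the robot, y to its left, z up, the work surface at z = 0. Lengths are in m, angles in degrees, forces in N, time in s.
With the tool pointing down it reaches from about 0.425 to 0.875 m from the base axis. Payload 9.9 kg.
Tool frame: the origin (TCP) lies on the centre line of the jaws, within the pads' length; the fingertips stand 22 mm ahead of it and the grasp point (between the pads) lies 3 mm ahead of it (tip_reach is the distance from the TCP to the fingertips, in m); z points along the fingers, y is the line along which they close (so a half turn about z gives the same grasp; the last joint's range is limited). The gripper opens to 85 mm and grips with 20 to 120 N. Pads are 22 mm wide; open, the fingers measure 114 mm over their backs; the gripper's body (76 mm by 85 mm) begins 54 mm behind the grasp point. The pads swing forward as they close: fully open they stand 13 mm farther back than shut.
Start: joints at [66.876, 32.985, 1.427, 82.34, -0.859, 64.687, -3.237], TCP at [0.212, -0.641, 0.253] pointing down, gripper open.
Joint ranges: [-157.87, 157.87], [-19.46, 123.44], [-87.15, 90], [11.01, 140.99], [-62.26, 242.26], [9.8, 113.94], [-161.44, 161.44]. Speed limits (degrees/s): [127.2, 127.2, 172.46, 172.46, 180, 180, 180].

### API

Orientations are given as [roll, pitch, yaw] about the fixed x, y, z axes, in that order (R = Rz(yaw) Ry(pitch) Rx(roll)).
In Python, from station import * gives the robot as it stands.
- The arm moves only by the shell command python3 -m handwheel 'ROWS' [OPENING] [FORCE]. ROWS is JSON, a list of rows, each a list of 4 numbers: the shift along the world's x, y, z in cm, then the turn about the world's z in rad. A call has exactly 10 rows; each row is the pose to reach, as a shift and turn from the pose commanded when the call began; what a row does not reach only later rows make up. A row lasts 1/8 s, in which the tool goes at most 62.5 mm and 10.7 degrees, less where a joint would pass 70% of its speed; a pose out of reach is approached as far as the arm can. A call with a gripper value outside its range is refused whole. OPENING is the finger opening in cm, from 0 to 8.54, set as the call begins (- or left out, the last holds). The fingers move at their own pace and stop on an object; FORCE is the grip in N (left out, the last holds). Time passes only in rows, so rows that repeat a pose let the fingers close, or fill a call up. It gives the time, the measured TCP pose, the force, the opening and the grip force at its end, in the units of the state.
- get_obs(): the state, without advancing time (a new reading comes with each control period).
- get_image(name): name is "side" or "top" or "wrist"; returns the picture (384x512x3 uint8, red, green, blue); there is no depth.
- get_calibration(name): a dict with "mtx" (3x3 intrinsics, pixels), "extrinsics" (4x4, takes a point from world to camera coordinates). Camera axes: x right, y down, z forward; pixel columns grow to the right and rows downward; lengths in m; the calibration is good to about 2 mm. A picture is of the moment at which its call begins: read the wrist's pose just before it. get_calibration takes no time and is no camera call; for the wrist camera it gives the pose at the moment of the call.
- job_done(): hands the job in; it is judged then, once.
Trained networks look in the newest picture that a camera, given by its name, has taken for a name from the list of things; names that differ only in an ending like _2 or _b are one class to them, and where a whole thing is asked for, a point or a joint stands for the part that bears it (a point fixed in the world has none). Each returns a list of dicts, best first, with "score" (0 to 1); they miss things now and then, are a little off and sometimes report something else, mostly with a low value. They report only what shows in the picture. A call takes as long as a camera call. They do not tell look-alikes from the thing itself.
- silhouettes(camera, label): "pixels" (384x512 bool, what is visible of it) and "extent" ([centre column, centre row, width, height] in pixels, round what is visible of it).
The state is a dict: "clock": time; "joints": joint angles; "qd": joint speeds; "joint_torque": joint torques, N m; "eef_pos": TCP position; "orientation": TCP orientation; "ft_force": force on the tool from outside, world axes, zero at the start; "wrist_torque": the same for the moment, N m; "gripper_width": opening from 0.0 (shut) to 1.0 (fully open); "grasp_force": force on a finger pad.
Only numpy, scipy, OpenCV 4.12 (cv2) and the standard library are available. Lean on these libraries where they do the work, as an engineer would, in place of code of your own. Each camera call takes 0.05 s, during which the arm holds its last target. There are 200 camera calls.

### The job

Take the old keypad phone (not the remote control or the flat smartphone) and lay it lengthwise and centred on the bed of the metal holder, between the two jaws, screen up. Then push the sprung jaw towards the phone until it catches in its holding notch and stays there by itself, so that the phone is held between the jaws.

Things in the scene. Friction and masses are not known exactly. Their poses are not given: they have to be found in the camera images.
- phone_center (a point): Centre (half-way up) of the loose keypad phone: grey plastic block 110 long (x), 48 wide (y), 20 mm high (z), about 0.11 kg, screen up; square display on its +x half, 3 x 4 small light keys on its -x half; either end may face either jaw. Not to be confused with a black remote control (165 x 44 x 20 mm) and a thin black smartphone (146 x 72 x 10 mm) nearby.
- bed_center (a point): Fixed metal holder: top of its bed, 12 mm above the table, middle of the open gap; lay the phone here, length along x. x: from sprung to fixed jaw, y: across, z: up. Bed 72 mm wide, sides open; jaws 50 wide. Fixed jaw's face at x=+70 mm, top 40 mm above table. Sprung jaw's face at x=-70 (back) or -44 (latched, gap 114 mm). Latch bracket, 47 mm high, at x -91 to -67, y 42 to 64 mm.
- jaw_tab (a point): Point to push: middle of the rear face of the upright steel tab on the sprung jaw, 48 mm above the table; moves with the jaw. Tab 36 mm wide (y), 10 mm thick (x), from 33 to 63 mm above the table; axes as the holder's, push along +x. Behind it (-x) all is free higher than 30 mm above the table.
- jaw (a joint): Travel of the sprung jaw along the holder's +x in m: 0 when back (its spring returns it there when let go), past 0.0255 the catch drops into the notch and holds it at 0.025 or more, 0.029 is the hard stop. The spring takes 3 N at the start and 6.5 N at the end.
Not all that is in view belongs to the job. Leave any purple look-alike of the part that bears bed_center alone.

How it is judged:
By the outcome, as a careful person would: the job done as asked, in the order asked, and still so for the second after the job is handed in, with the robot touching nothing.
It also fails if it takes over 51 s, if anything falls off the work surface, if the arm or the gripper's body presses on something with over 40 N, if the wrist force passes 120 N, or if a joint passes its speed limit or range.

## Working session

There is one attempt and no reset: what is moved stays moved. The work goes in short steps, Python scripts to look and compute and a shell command to move; the robot and the scene stay as the last step left them, time stands still between calls to the robot, and variables do not carry over. Pictures are saved under pics/ and viewed, at most 10 in all, crops included, and the job is handed in when it is done.

```bash
mkdir -p pics; cat > h.py <<'E'
from station import *
import numpy as np, cv2
def snap(n,f):
    im=get_image(n); cv2.imwrite('pics/'+f,cv2.cvtColor(im,cv2.COLOR_RGB2BGR)); return im
def ray(cal,uv,z):
    K=np.array(cal['mtx']);T=np.array(cal['extrinsics']);R,t=T[:3,:3],T[:3,3]
    d=R.T@np.linalg.inv(K)@np.array([uv[0],uv[1],1.]);c=-R.T@t
    return c+d*(z-c[2])/d[2]
def proj(cal,p):
    T=np.array(cal['extrinsics']);q=np.array(cal['mtx'])@(T[:3,:3]@np.array(p)+T[:3,3]);return q[:2]/q[2]
E
python3 - <<'E'
from h import *
for n in ['top','side']:
    snap(n,n+'1.png')
    c=get_calibration(n)
    for l in ['phone_center','bed_center','jaw_tab','jaw']:
        for s in silhouettes(n,l)[:3]:
            e=s['extent'];print(n,l,round(s['score'],2),np.round(e),ray(c,e[:2],.02).round(3))
            if n=='top':
                m=s['pixels'].astype(np.uint8);k=max(cv2.findContours(m,0,2)[0],key=len,default=None);print(cv2.minAreaRect(k),m.sum())
a=cv2.imread('pics/top1.png');b=cv2.imread('pics/side1.png')
o=get_obs();print(o['eef_pos'],o['orientation'],o['gripper_width'],o['clock'])
E
```

```text
top phone_center 0.62 [136. 187.  19.  36.] [0.501 0.382 0.02 ]
((134.5399932861328, 186.22000122070312), (33.183250427246094, 17.083560943603516), 79.69515228271484) 537
top bed_center 0.8 [399. 257.  55.  70.] [ 0.295 -0.48   0.02 ]
((399.5000305175781, 260.5000305175781), (37.11872863769531, 70.21253204345703), 26.56505012512207) 2005
top bed_center 0.56 [320. 169.  49.  67.] [ 0.58 -0.23  0.02]
((317.84246826171875, 168.25343322753906), (31.015905380249023, 67.29866027832031), 20.556045532226562) 1633
top jaw_tab 0.7 [411. 243.  26.  14.] [ 0.343 -0.521  0.02 ]
((410.1905517578125, 242.38302612304688), (13.726162910461426, 28.147319793701172), 87.51044464111328) 213
top jaw_tab 0.44 [326. 149.  29.  18.] [ 0.653 -0.25   0.02 ]
((323.7000427246094, 149.3999786376953), (21.819713592529297, 10.435514450073242), 18.434946060180664) 204
top jaw 0.77 [326. 151.  25.  14.] [ 0.645 -0.248  0.02 ]
((323.54998779296875, 149.34999084472656), (19.606117248535156, 9.17060375213623), 18.43494987487793) 165
top jaw 0.74 [410. 241.  26.  13.] [ 0.348 -0.519  0.02 ]
((406.7000732421875, 241.60003662109375), (22.360679626464844, 10.28591251373291), 26.56505012512207) 222
side phone_center 0.72 [176. 304.  44.  24.] [0.495 0.394 0.02 ]
side phone_center 0.57 [232. 148.  13.  12.] [ 0.649 -0.235  0.02 ]
side bed_center 0.88 [341. 138.  52.  38.] [ 0.28  -0.465  0.02 ]
side bed_center 0.72 [246. 156.  50.  39.] [ 0.579 -0.213  0.02 ]
side bed_center 0.42 [233. 148.  16.  17.] [ 0.644 -0.233  0.02 ]
side jaw_tab 0.52 [234. 146.  14.  13.] [ 0.647 -0.249  0.02 ]
side jaw_tab 0.49 [331. 126.  19.  13.] [ 0.34 -0.53  0.02]
side jaw 0.62 [232. 149.  17.  15.] [ 0.642 -0.226  0.02 ]
side jaw 0.51 [328. 128.  11.  15.] [ 0.345 -0.512  0.02 ]
[ 0.21221869 -0.64075793  0.25324665] [-1.79994814e+02 -8.56191392e-04  1.83249629e+01] 0.9994185366713251 0.5
```

View pics/top1.png

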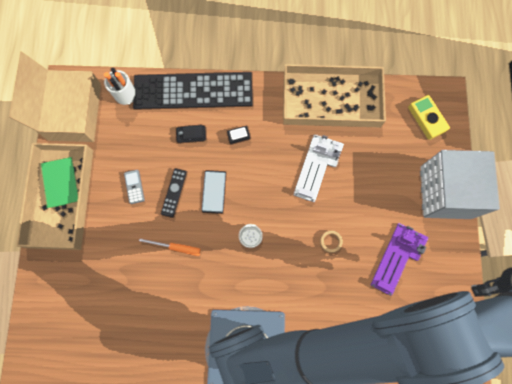

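View pics/side1.png

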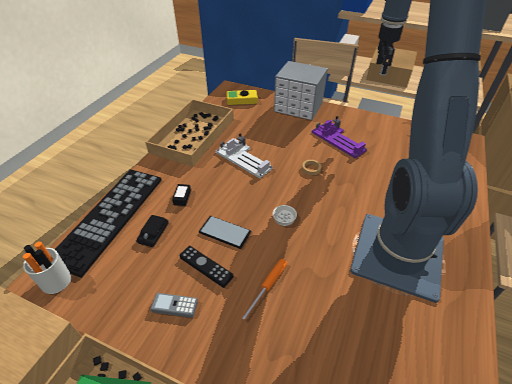

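The top view shows these candidates:
- **Keypad phone:** light grey with a small key grid at (134,187).
- **Remote:** black, at (174,193).
- **Smartphone:** flat, at (214,192).
- **Small dark gadgets:** at (190,133) and (238,135).
- **Holders:** the metal one is at (320,168), with its tab end at (326,149) and bracket to the right. The purple look-alike is at (400,260).

I choose the phone at (134,187) and the holder at (320,168), and will check both close up with the wrist camera. The holder comes first.

```bash
python3 -m handwheel '[[3,4,2,-0.1],[7,8.5,4,-0.25],[11,13.5,5,-0.4],[15,18.5,5,-0.55],[19,23.5,5,-0.68],[23,28.5,5,-0.68],[27,33,5,-0.68],[31,38,5,-0.68],[33,41,5,-0.68],[33,41,5,-0.68]]' 8.54
python3 - <<'E'
from h import *
o=get_obs();print(o['eef_pos'],o['orientation'])
snap('wrist','w1.png');c=get_calibration('wrist')
T=np.array(c['extrinsics']);print((-T[:3,:3].T@T[:3,3]).round(3))
for l in ['bed_center','jaw_tab','jaw']:
    for s in silhouettes('wrist',l)[:2]: print(l,round(s['score'],2),np.round(s['extent'],1))
E
```

```text
clock: 1.75
eef_pos: [0.5446, -0.2264, 0.303]
orientation: [-179.9, -0.0, -20.2]
ft_force: [-0.7, -0.5, 0.3]
gripper_width: 0.999
grasp_force: 0.0
[ 0.5445558  -0.22644932  0.30302176] [-1.79883734e+02 -1.73928802e-03 -2.02399290e+01]
[ 0.605 -0.253  0.425]
bed_center 0.92 [239.8 122.2  85.5 182.5]
bed_center 0.87 [470.6 241.8  79.2 119.1]
jaw_tab 0.84 [238.6  61.9  63.   47.3]
jaw_tab 0.61 [486.8 225.6  50.5  20. ]
jaw 0.86 [486.9 223.8  47.7  21.3]
jaw 0.7 [236.   62.5  62.8  52.3]
```

View pics/w1.png

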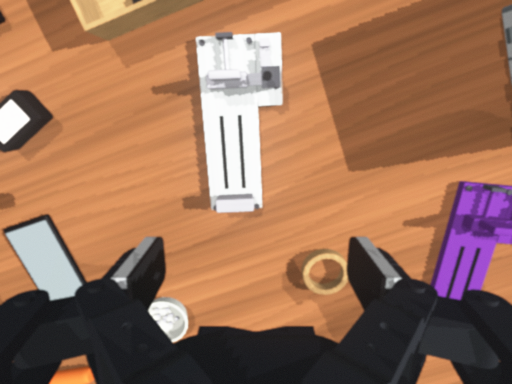

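The metal holder stands at (240,122) in this view: tab at about (225,75), bracket at (270,78), fixed jaw at (237,202). I'll enlarge it to pick out the points.

```bash
python3 - <<'E'
import cv2
a=cv2.imread('pics/w1.png')[20:220,180:300]
a=cv2.resize(a,None,fx=3,fy=3,interpolation=cv2.INTER_CUBIC)
for i in range(0,200,20): cv2.putText(a,str(i+20),(0,i*3+4),0,.35,(0,0,255),1);cv2.line(a,(25,i*3),(35,i*3),(0,0,255),1)
for i in range(0,120,20): cv2.putText(a,str(i+180),(i*3,592),0,.35,(0,0,255),1)
cv2.imwrite('pics/w1c.png',a)
E
```

```text
(no output)
```

View pics/w1c.png

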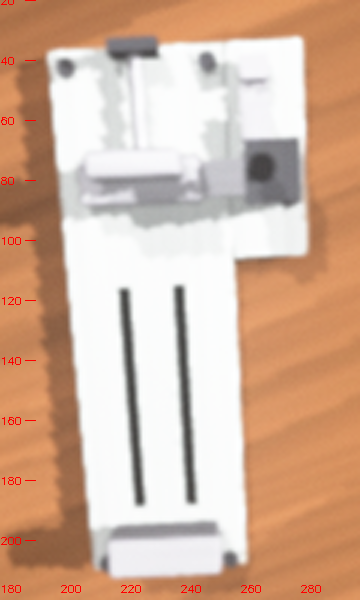

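The crop gives the fixed jaw top edge from (216.7,199) to (254,197.7) and the bed's left edge from (196,37) to (212,209). The tab's top rear edge is centred at about (224.7,70.3) and the bracket's rear corners are at (262,67) and (279,66). I'll fit the holder pose to these.

```bash
python3 - <<'E'
from h import *
from scipy.optimize import least_squares
c=get_calibration('wrist')
P=[((216.7,199),(70,-25,40)),((254,197.7),(70,25,40)),((217.3,195.7),(70,-25,12)),((251.7,193.7),(70,25,12)),
((261.7,67.3),(-91,42,47)),((279,66.3),(-91,64,47))]
L=[((196,36.7),-36),((211.7,209.3),-36),((258.3,106),36),((262,208),36),((230.7,116),0),((235,187.7),0)]
def H(w,p): 
    C,S=np.cos(w[2]),np.sin(w[2]); return np.array([w[0]+C*p[0]-S*p[1],w[1]+S*p[0]+C*p[1],p[2]])
def inv(w,q):
    C,S=np.cos(w[2]),np.sin(w[2]);d=q[:2]-w[:2];return np.array([C*d[0]+S*d[1],-S*d[0]+C*d[1]])
def f(w):
    r=[]
    for uv,p in P: r+=list((inv(w,ray(c,uv,p[2]/1e3))*1e3-p[:2]))
    for uv,y in L: r.append(inv(w,ray(c,uv,.012))[1]*1e3-y)
    return np.array(r)
s=least_squares(f,[.58,-.23,np.radians(159)],loss='soft_l1',f_scale=1.5,x_scale=[.01,.01,.02])
print(s.x[:2],np.degrees(s.x[2]),f(s.x).round(1))
print('tab top rear(z63)',inv(s.x,ray(c,(224.7,70.3),.063))*1e3,'tab ends',[inv(s.x,ray(c,q,.063)).round(4)*1e3 for q in [(209,71),(240.5,70)]])
np.save('holder.npy',s.x)
E
```

```text
[ 0.56484933 -0.20857996] 161.86065637217928 [-2.1  1.8 -1.6  1.   1.8 -1.1  1.1 -2.5  0.2  0.4  0.  -1.6  0.   0.3
  0.9  0.1  0.2 -0.4]
tab top rear(z63) [-87.90896286   0.9674035 ] tab ends [array([-88. , -16.5]), array([-87.4,  18.5])]
```

```bash
python3 -m handwheel '[[0,5,0,0],[0,11,0,0.05],[0,17,0,0.15],[0,23,0,0.25],[0,29,0,0.35],[-1,35,0,0.45],[-3,41,0,0.53],[-5,47,0,0.53],[-7,53,0,0.53],[-8,59,0,0.53]]' 8.54
python3 - <<'E'
from h import *
o=get_obs();print(o['eef_pos'],o['orientation'])
im=snap('wrist','w2.png');c=get_calibration('wrist')
for s in silhouettes('wrist','phone_center')[:3]:
    m=s['pixels'].astype(np.uint8);k=max(cv2.findContours(m,0,2)[0],key=len)
    b=cv2.boxPoints(cv2.minAreaRect(k));w=np.array([ray(c,q,.02) for q in b])
    print(round(s['score'],2),s['extent'],w.mean(0).round(4),[(round(np.linalg.norm(w[i+1]-w[i]),3),np.degrees(np.arctan2(*(w[i+1]-w[i])[1::-1])).round(1)) for i in range(2)])
    e=s['extent']
    if s['score']>.5: cr=cv2.imread('pics/w2.png')[max(0,int(e[1]-90)):int(e[1]+90),max(0,int(e[0]-110)):int(e[0]+110)];print(max(0,int(e[0]-110)),max(0,int(e[1]-90)));cv2.imwrite('pics/w2c.png',cv2.resize(cr,None,fx=3,fy=3,interpolation=cv2.INTER_CUBIC));break
E
```

```text
clock: 3.2
eef_pos: [0.4624, 0.3588, 0.3038]
orientation: [180.0, -0.1, 9.6]
ft_force: [2.0, 0.6, -0.0]
gripper_width: 1.0
grasp_force: 0.0
[0.4623898  0.35878839 0.30384849] [ 1.79981886e+02 -5.64919464e-02  9.56821162e+00]
0.57 [234.8, 118.4, 49.3, 91.8] [0.4974 0.4055 0.02  ] [(np.float64(0.046), np.float64(-73.2)), (np.float64(0.109), np.float64(-162.7))]
124 28
```

View pics/w2c.png

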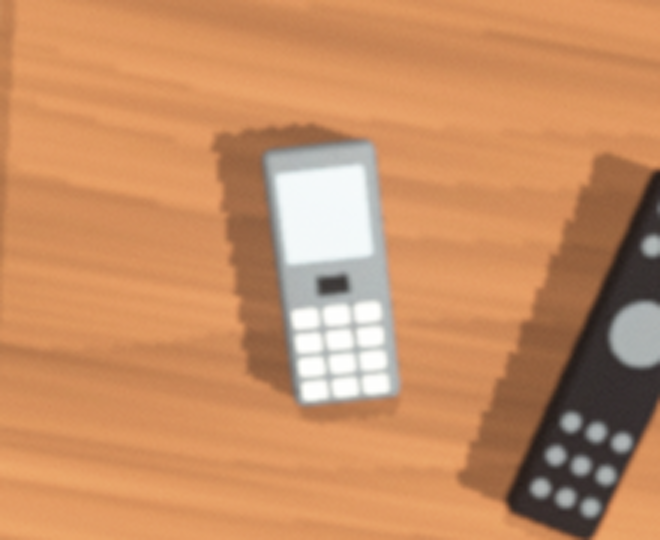

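The crop confirms the choice: a grey block with a display at (323,215) and a 3 x 4 grid of light keys at (340,350). The black remote is off to the right. I'm going down on it now.

```bash
python3 -m handwheel '[[2,2.6,-2,0.06],[3.5,4.6,-6,0.13],[3.5,4.6,-11,0.13],[3.5,4.6,-16,0.13],[3.5,4.6,-20,0.13],[3.5,4.6,-23,0.13],[3.5,4.6,-25.5,0.13],[3.5,4.6,-27,0.13],[3.5,4.6,-27.8,0.13],[3.5,4.6,-27.8,0.13]]' 8.54
python3 -m handwheel '[[0,0,0,0],[0,0,0,0],[0,0,0,0],[0,0,0,0],[0,0,0,0],[0,0,0,0],[0,0,0,0],[0,0,0.5,0],[0,0,2,0],[0,0,4,0]]' 3.5 35
```

```text
clock: 4.55
eef_pos: [0.4976, 0.4044, 0.0254]
orientation: [180.0, -0.0, 17.2]
ft_force: [-0.1, -0.4, -1.2]
gripper_width: 1.0
grasp_force: 0.0
clock: 5.8
eef_pos: [0.497, 0.4048, 0.0661]
orientation: [-180.0, 0.0, 17.2]
ft_force: [-0.3, 0.5, -1.0]
gripper_width: 0.553
grasp_force: 36.4
```

```bash
python3 -m handwheel '[[0,-2,4,0],[0.5,-7,9,-0.08],[1,-13,13,-0.18],[2,-19,13,-0.28],[3,-25,13,-0.38],[4,-31,13,-0.48],[5,-37,13,-0.58],[5.5,-43,13,-0.617],[6,-49,13,-0.617],[6.2,-54,13,-0.617]]'
python3 -m handwheel '[[0,-3,0,0],[0.2,-5.5,0,0],[0.3,-6.9,0,0],[0.3,-7.3,0,0],[0.3,-7.3,0,0],[0.3,-7.3,0,0],[0.3,-7.3,0,0],[0.3,-7.3,0,0],[0.3,-7.3,0,0],[0.3,-7.3,0,0]]'
python3 - <<'E'
from h import *
o=get_obs();print(o['eef_pos'],o['orientation'])
a=snap('wrist','w3.png');c=get_calibration('wrist')
for s in silhouettes('wrist','phone_center')[:2]: print(s['score'],s['extent'])
w=np.load('holder.npy')
E
```

```text
clock: 7.05
eef_pos: [0.5593, -0.1376, 0.1964]
orientation: [-180.0, -0.1, -18.2]
ft_force: [0.8, -0.1, -2.0]
gripper_width: 0.547
grasp_force: 36.6
clock: 8.3
eef_pos: [0.5623, -0.2083, 0.1953]
orientation: [-180.0, 0.0, -18.2]
ft_force: [-1.1, -1.0, -1.8]
gripper_width: 0.547
grasp_force: 36.7
[ 0.5622829  -0.20830811  0.19525395] [-1.79999336e+02  4.29220106e-03 -1.81784862e+01]
0.95 [256.9, 229.0, 115.6, 206.0]
```

View pics/w3.png

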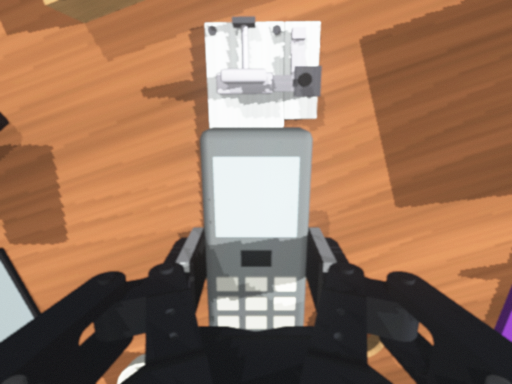

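The phone is gripped straight: its top end is at row 128, between columns 202 and 311. Behind it, the tab's top is at (243,72) and the bracket at (305,80). I'll check both in holder axes.

```bash
python3 - <<'E'
from h import *
c=get_calibration('wrist');w=np.load('holder.npy')
def inv(q):
    C,S=np.cos(w[2]),np.sin(w[2]);d=q[:2]-w[:2];return (np.array([C*d[0]+S*d[1],-S*d[0]+C*d[1]])*1e3).round(1)
z=get_obs()['eef_pos'][2]-.025+.02
print('phone end',[inv(ray(c,q,z)) for q in [(202,135),(311,135),(256,128)]])
print('tab top rear',[inv(ray(c,q,.063)) for q in [(220,70),(266,69)]],'bracket rear',[inv(ray(c,q,.047)) for q in [(296,67),(322,66)]])
print('bed left edge,right', inv(ray(c,(207,24),.012)),inv(ray(c,(209,127),.012)),'tcp',inv(get_obs()['eef_pos']))
E
```

```text
phone end [array([-51.6, -20.9]), array([-51.6,  23.7]), array([-54.4,   1.2])]
tab top rear [array([-88.8, -26.6]), array([-89.5,   9.2])] bracket rear [array([-92.6,  34.4]), array([-93.3,  55.7])]
bed left edge,right [-132.4  -42.5] [-41.4 -44.6] tcp [2.5 0.6]
```

The two views disagree by about 8 mm. The first picture was taken while the arm was still settling, so I don't trust that fit. I'll step aside, hold still and measure the holder again.

```bash
python3 -m handwheel '[[0,3,4,0],[-0.5,6,7,0],[-1,9,9,0],[-1,10,9,0],[-1,10,9,0],[-1,10,9,0],[-1,10,9,0],[-1,10,9,0],[-1,10,9,0],[-1,10,9,0]]'
python3 - <<'E'
from h import *
o=get_obs();print(o['eef_pos'],o['orientation'])
c=get_calibration('wrist');np.savez('c4.npz',**{k:np.array(c[k]) for k in('mtx','extrinsics')})
snap('wrist','w4.png')
s=silhouettes('wrist','bed_center')[:3]
for q in s: print(q['score'],q['extent'])
e=min(s,key=lambda q:q['extent'][0])['extent']
x0,y0=max(0,int(e[0]-70)),max(0,int(e[1]-105));print(x0,y0)
a=cv2.imread('pics/w4.png')[y0:y0+195,x0:x0+140]
a=cv2.resize(a,None,fx=3,fy=3,interpolation=cv2.INTER_CUBIC)
cv2.imwrite('pics/w4c.png',a)
E
```

```text
clock: 9.65
eef_pos: [0.5523, -0.1084, 0.2853]
orientation: [-180.0, 0.0, -18.2]
ft_force: [0.1, -0.6, -1.8]
gripper_width: 0.551
grasp_force: 37.1
[ 0.55230382 -0.1083901   0.28525173] [-1.79998754e+02  2.73003576e-03 -1.81832811e+01]
0.93 [343.5, 96.7, 97.0, 193.4]
0.56 [504.9, 297.3, 14.3, 45.0]
273 0
```

View pics/w4c.png

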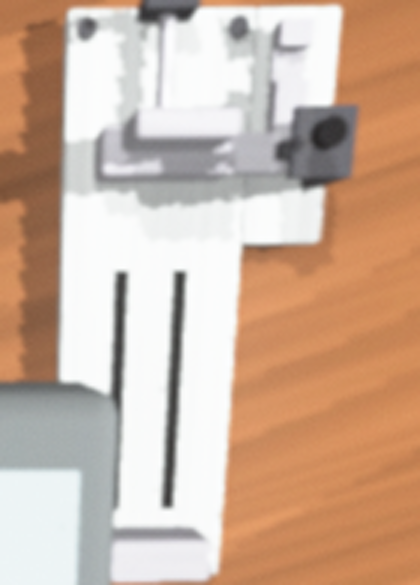

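The full holder shows, beside the held phone at lower left. In image pixels: fixed jaw top right corner (342,180), bracket top corners (372,35), (392,35), (390,60) and (371,58). Tab rear top edge runs from (320,36) to (354,36), and the slot midline from (323,91) to (320,168).

```bash
python3 - <<'E'
from h import *
from scipy.optimize import least_squares
c=np.load('c4.npz')
P=[((342.3,180.3),(70,25,40)),((338.7,176),(70,25,12)),((372.3,35.3),(-91,42,47)),((392,35.3),(-91,64,47)),((390.3,60),(-67,64,47)),((370.7,58.3),(-67,42,47))]
L=[((353,83.3),36,12),((345.7,191.7),36,12),((323.2,90.7),0,12),((319.8,168.3),0,12),((319.7,36),-18,63),((354,36),18,63)]
def inv(w,q):
    C,S=np.cos(w[2]),np.sin(w[2]);d=q[:2]-w[:2];return np.array([C*d[0]+S*d[1],-S*d[0]+C*d[1]])*1e3
def f(w):
    r=[]
    for uv,p in P: r+=list(inv(w,ray(c,uv,p[2]/1e3))-p[:2])
    for uv,y,z in L: r.append(inv(w,ray(c,uv,z/1e3))[1]-y)
    return np.array(r)
s=least_squares(f,[.58,-.21,np.radians(161)],loss='soft_l1',f_scale=1.5,x_scale=[.01,.01,.02])
w=s.x;np.save('holder.npy',w)
print(w[:2],np.degrees(w[2]),f(w).round(1))
print('tab',[inv(w,ray(c,q,.063)).round(1) for q in [(319.7,36),(354,36)]], 'left edge',[inv(w,ray(c,q,.012)).round(1) for q in[(295.7,4),(293,126.7)]])
C,S=np.cos(w[2]),np.sin(w[2])
for n,x in [('phone tcp x+4',.006),('behind',-.125)]: print(n,w[0]+C*x,w[1]+S*x)
print('tool yaw',np.degrees(w[2])-180)
E
```

```text
[ 0.56831992 -0.20225291] 162.36057751929974 [ 0.2 -2.3  1.4  0.7 -0.4  0.1 -0.2 -0.8  0.4  0.1 -1.5  0.5 -0.2  0.4
 -0.2  0.1  0.8 -0.1]
tab [array([-88.2, -17.2]), array([-87.9,  17.9])] left edge [array([-131.6,  -36.5]), array([  6.7, -36.4])]
phone tcp x+4 0.5626020230187916 -0.20043475233916153
behind 0.6874427168878662 -0.2401311143171564
tool yaw -17.63942248070026
```

```bash
python3 -m handwheel '[[0.4,-3,-1,0.01],[0.8,-6,-3,0.01],[1.1,-9.3,-6,0.01],[1.1,-9.3,-10,0.01],[1.1,-9.3,-14,0.01],[1.1,-9.3,-17,0.01],[1.1,-9.3,-19,0.01],[1.1,-9.3,-19.5,0.01],[1.1,-9.3,-19.5,0.01],[1.1,-9.3,-19.5,0.01]]'
python3 -m handwheel '[[0,0,-0.8,0],[0,0,-1.6,0],[0,0,-2.4,0],[0,0,-3.2,0],[0,0,-4,0],[0,0,-4.4,0],[0,0,-4.8,0],[0,0,-5,0],[0,0,-5.1,0],[0,0,-5.1,0]]'
```

```text
clock: 11.0
eef_pos: [0.5639, -0.2015, 0.0913]
orientation: [-180.0, -0.1, -17.6]
ft_force: [0.2, 0.4, -0.5]
gripper_width: 0.551
grasp_force: 37.0
clock: 12.25
eef_pos: [0.5633, -0.2013, 0.0394]
orientation: [-180.0, -0.0, -17.6]
ft_force: [0.1, 0.9, -2.0]
gripper_width: 0.55
grasp_force: 37.1
```

```bash
python3 -m handwheel '[[0,0,-0.05,0],[0,0,-0.1,0],[0,0,-0.15,0],[0,0,-0.15,0],[0,0,-0.2,0],[0,0,-0.2,0],[0,0,-0.2,0],[0,0,-0.2,0],[0,0,-0.2,0],[0,0,-0.2,0]]'
```

```text
clock: 13.5
eef_pos: [0.5633, -0.2013, 0.0382]
orientation: [-180.0, -0.0, -17.6]
ft_force: [-2.7, 1.9, 10.9]
gripper_width: 0.55
grasp_force: 38.5
```

```bash
python3 -m handwheel '[[0,0,0.1,0],[0,0,0.1,0],[0,0,0.1,0],[0,0,0.1,0],[0,0,0.1,0],[0,0,1,0],[0,0,4,0],[0,0,8,0],[0,0,13,0],[0,0,18,0]]' 7
python3 -m handwheel '[[-1.5,0.5,20,0],[-3,1,23,0],[-3,1,23,0],[-3,1,23,0],[-3,1,23,0],[-3,1,23,0],[-3,1,23,0],[-3,1,23,0],[-3,1,23,0],[-3,1,23,0]]' 0 
sleep 0; python3 - <<'E'
from h import *
o=get_obs();print(o['eef_pos'],o['orientation'])
c=get_calibration('wrist');np.savez('c5.npz',**{k:np.array(c[k]) for k in('mtx','extrinsics')})
snap('wrist','w5.png');w=np.load('holder.npy')
def inv(q):
    C,S=np.cos(w[2]),np.sin(w[2]);d=q[:2]-w[:2];return (np.array([C*d[0]+S*d[1],-S*d[0]+C*d[1]])*1e3).round(1)
for s in silhouettes('wrist','phone_center')[:2]:
    m=s['pixels'].astype(np.uint8);k=max(cv2.findContours(m,0,2)[0],key=len)
    b=cv2.boxPoints(cv2.minAreaRect(k));q=np.array([inv(ray(c,p,.032)) for p in b]);print(s['score'],s['extent'],q.tolist(),q.mean(0))
a=cv2.imread('pics/w5.png')[0:260,160:380];cv2.imwrite('pics/w5c.png',cv2.resize(a,None,fx=2.3,fy=2.3,interpolation=cv2.INTER_CUBIC))
E
```

```text
clock: 14.75
eef_pos: [0.563, -0.2013, 0.2195]
orientation: [-180.0, -0.0, -17.6]
ft_force: [1.0, 0.3, 0.5]
gripper_width: 0.814
grasp_force: 0.0
clock: 16.0
eef_pos: [0.5333, -0.1913, 0.4471]
orientation: [180.0, 0.0, -17.6]
ft_force: [-0.6, -0.1, -0.3]
gripper_width: -0.002
grasp_force: 0.0
[ 0.53330874 -0.19131768  0.44705406] [ 1.79999541e+02  2.34334058e-02 -1.76014929e+01]
0.95 [257.3, 122.2, 32.4, 64.5] [[-50.4, -22.1], [-50.4, 24.7], [57.2, 26.1], [57.2, -23.3]] [3.4  1.35]
```

View pics/w5c.png

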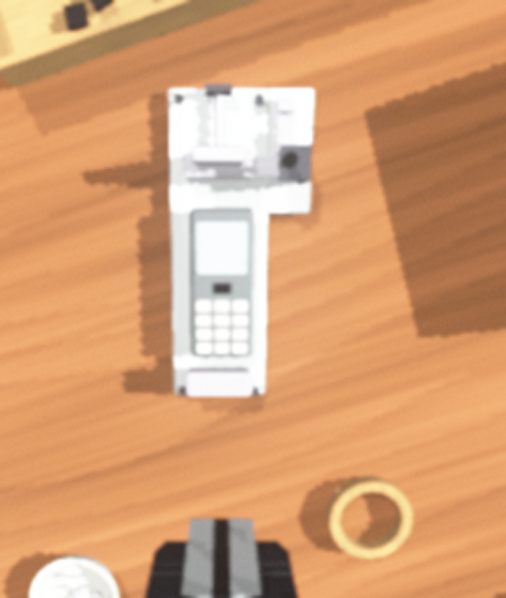

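The phone lies screen up on the bed, centred at (+3.4, +1.4) mm in holder axes with no contact. In the crop it spans (192–252, 210–357), clear of both jaws. The gripper is shut, and I'm going behind the tab.

```bash
python3 -m handwheel '[[3,-1,-4,0],[6,-2,-9,0],[9,-3,-14,0],[12,-4,-19,0],[15.4,-4.9,-24,0],[15.4,-4.9,-28.7,0],[15.4,-4.9,-32,0],[15.4,-4.9,-35,0],[15.4,-4.9,-37.5,0],[15.4,-4.9,-38.7,0]]'
python3 -m handwheel '[[0,0,0,0],[0,0,0,0],[-0.4,0.13,0,0],[-0.8,0.25,0,0],[-1.2,0.38,0,0],[-1.6,0.51,0,0],[-2,0.64,0,0],[-2.4,0.76,0,0],[-2.8,0.89,0,0],[-2.8,0.89,0,0]]'
```

```text
clock: 17.35
eef_pos: [0.6867, -0.2401, 0.0586]
orientation: [-180.0, 0.1, -17.6]
ft_force: [-0.6, 0.4, -0.1]
gripper_width: 0.003
grasp_force: 0.0
clock: 18.6
eef_pos: [0.6596, -0.2315, 0.0604]
orientation: [-180.0, -0.1, -17.6]
ft_force: [2.8, -1.3, -3.3]
gripper_width: -0.002
grasp_force: 1.8
```

```bash
python3 -m handwheel '[[-0.3,0.1,0,0],[-0.6,0.19,0,0],[-0.9,0.29,0,0],[-1.2,0.38,0,0],[-1.5,0.48,0,0],[-1.7,0.54,0,0],[-1.9,0.6,0,0],[-2,0.64,0,0],[-2,0.64,0,0],[-2,0.64,0,0]]'
python3 -m handwheel '[[-0.05,0.02,0,0],[-0.1,0.03,0,0],[-0.15,0.05,0,0],[-0.2,0.06,0,0],[-0.25,0.08,0,0],[-0.3,0.1,0,0],[-0.3,0.1,0,0],[-0.3,0.1,0,0],[-0.3,0.1,0,0],[-0.3,0.1,0,0]]'
```

```text
clock: 19.85
eef_pos: [0.6406, -0.2254, 0.0604]
orientation: [-180.0, -0.1, -17.6]
ft_force: [6.7, -1.8, -5.3]
gripper_width: 0.003
grasp_force: 3.6
clock: 21.1
eef_pos: [0.6375, -0.2244, 0.0605]
orientation: [-180.0, -0.1, -17.6]
ft_force: [6.2, -2.2, -4.8]
gripper_width: -0.0
grasp_force: 3.4
```

```bash
python3 -m handwheel '[[-0.05,0.02,0,0],[-0.1,0.03,0,0],[-0.1,0.03,0,0],[-0.15,0.05,0,0],[-0.15,0.05,0,0],[-0.2,0.06,0,0],[-0.2,0.06,0,0],[-0.2,0.06,0,0],[-0.2,0.06,0,0],[-0.2,0.06,0,0]]'
```

```text
clock: 22.35
eef_pos: [0.6371, -0.2243, 0.0605]
orientation: [-180.0, -0.3, -17.6]
ft_force: [12.5, -3.5, -9.3]
gripper_width: -0.002
grasp_force: 6.4
```

Force has doubled without motion, so the jaw is at its hard stop. I'll back off slowly and check that it stays.

```bash
python3 -m handwheel '[[0.3,-0.1,0,0],[0.6,-0.19,0,0],[0.9,-0.29,0,0],[1.2,-0.38,0,0],[1.8,-0.57,0,0],[2.4,-0.76,0,0],[3.4,-1.1,0,0],[4.4,-1.4,2,0],[4.4,-1.4,6,0],[4.4,-1.4,11,0]]'
python3 -m handwheel '[[-3,1,6,0],[-7,2,12,0],[-11,3,18,0],[-15,4.5,22,0],[-15,4.5,22,0],[-15,4.5,22,0],[-15,4.5,22,0],[-15,4.5,22,0],[-15,4.5,22,0],[-15,4.5,22,0]]'
python3 - <<'E'
from h import *
o=get_obs();print(o['eef_pos'],o['orientation'])
c=get_calibration('wrist')
snap('wrist','w6.png');w=np.load('holder.npy')
def inv(q):
    C,S=np.cos(w[2]),np.sin(w[2]);d=q[:2]-w[:2];return (np.array([C*d[0]+S*d[1],-S*d[0]+C*d[1]])*1e3).round(1)
for l,z in [('phone_center',.032),('jaw_tab',.05)]:
  for s in silhouettes('wrist',l)[:2]:
    m=s['pixels'].astype(np.uint8);k=max(cv2.findContours(m,0,2)[0],key=len)
    b=cv2.boxPoints(cv2.minAreaRect(k));q=np.array([inv(ray(c,p,z)) for p in b]);print(l,s['score'],np.round(s['extent']),q.tolist(),q.mean(0))
a=cv2.imread('pics/w6.png')[0:260,160:380];cv2.imwrite('pics/w6c.png',cv2.resize(a,None,fx=2.3,fy=2.3,interpolation=cv2.INTER_CUBIC))
E
```

```text
clock: 23.6
eef_pos: [0.6782, -0.2374, 0.1704]
orientation: [-180.0, 0.1, -17.6]
ft_force: [1.3, -0.5, -0.9]
gripper_width: -0.001
grasp_force: 0.0
clock: 24.85
eef_pos: [0.5285, -0.1925, 0.3897]
orientation: [180.0, 0.1, -17.6]
ft_force: [0.1, 0.1, -0.7]
gripper_width: 0.001
grasp_force: 0.0
[ 0.52846139 -0.19246254  0.38967308] [ 1.79996811e+02  5.79265694e-02 -1.76001537e+01]
phone_center 0.78 [254. 128.  34.  75.] [[-40.9, -23.1], [-40.9, 24.7], [66.7, 26.1], [66.7, -24.7]] [12.9   0.75]
jaw_tab 0.83 [472. 190.  56.  32.] [[107.5, 293.8], [74.3, 377.9], [120.1, 403.7], [155.0, 317.9]] [114.225 348.325]
jaw_tab 0.75 [262.  70.  50.  38.] [[-61.4, -25.5], [-65.0, 48.8], [-43.1, 50.6], [-39.4, -24.6]] [-52.225  12.325]
```

View pics/w6c.png

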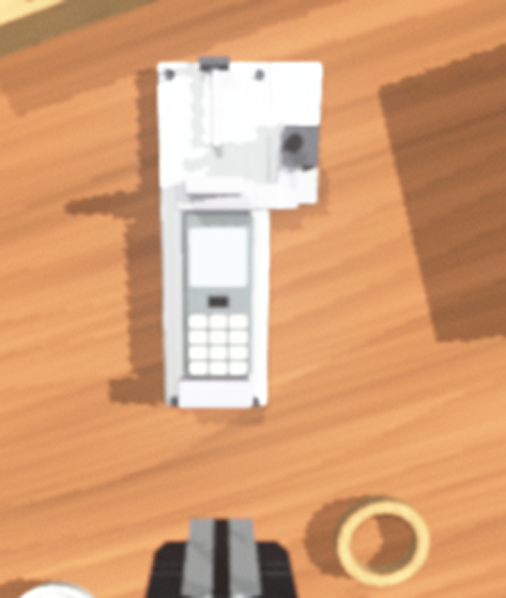

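The jaw stayed forward: its tab is at (215,187) in the crop, about 26 mm ahead of where it started. The phone sits between the jaws with its ends at about rows 210 and 378, screen up, with the robot clear.

```bash
python3 -c "
from station import *
print(job_done())"
```

```text
the job is handed in; nothing more can be done
None
```

The keypad phone is lying screen up between the holder's jaws, and the sprung jaw stayed latched after the arm backed away; I handed the job in at about 25 s.

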